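# Seat a circuit module in the board fixture and swing the sprung clamp onto it

## Robot

A 7-joint arm with a two-finger parallel gripper is mounted at the origin on the work surface. World frame = base frame: x ahead of the robot, y to its left, z up, the work surface at z = 0. Lengths are in m, angles in rad, forces in N, time in s.
With the tool pointing down it reaches from about 0.4 to 0.875 m from the base axis. Payload 6.5 kg.
Tool frame: the origin (TCP) lies on the centre line of the jaws, within the pads' length; the fingertips stand 25 mm ahead of it and the grasp point (between the pads) lies 6 mm ahead of it (ctrl.tips_ahead is the distance from the TCP to the fingertips, in m); z points along the fingers, y is the line along which they close (so a half turn about z gives the same grasp; the last joint's range is limited). The gripper opens to 88 mm and grips with 3 to 60 N. Pads are 18 mm wide; open, the fingers measure 123 mm over their backs; the gripper's body (75 mm by 187 mm) begins 45 mm behind the grasp point.
Start: joints at [-0.066, 0.536, -0.004, 1.538, 0.003, 1.067, -0.071], TCP at [0.65, 0, 0.264] pointing down, gripper open.
Joint ranges: [-2.7, 2.7], [-0.37, 2.16], [-1.27, 1.26], [0.24, 2.4], [-1.31, 4.45], [0.19, 1.91], [-2.76, 2.76]. Speed limits (rad/s): [2.39, 2.39, 3.14, 3.14, 3.14, 3.14, 3.14].

## Interface

Orientations are given as a unit quaternion [x, y, z, w].
In Python, from workcell import ctrl, camera, get_calibration, trace, pinpoint gives the robot as it stands. The module is installed in compiled form; this text tells all that it offers.
- The arm moves only by the shell command python3 -m handwheel 'ROWS'. ROWS is a JSON object of lists of equal length, an entry for each row: "hand": the gripper's target within -1 to 1 (shut at 1, half-way at 0, fully open at -1); "offset": the shift along the world's x, y, z in units of 0.15 m (1.0 is 0.15 m), a list of three; "twist": the turn about the world's z in units of 90 degrees (1.0 is 90 degrees). In form: {"hand": [hand, ...], "offset": [[tx, ty, tz], ...], "twist": [twist, ...]}. A call has 1 to 10 rows; each row is the pose to reach, as a shift and turn from the pose commanded when the call began; what a row does not reach only later rows make up. A row lasts 1/10 s, in which the tool goes at most 50 mm and 8.59 degrees, less where a joint would pass 70% of its speed; a pose out of reach is approached as far as the arm can. A call with a number of a shift or a turn outside -1 to 1 is refused whole. A call with a gripper value outside its range is refused whole. The fingers move at their own pace and stop on an object; the grip force is fixed at half the most. Time passes only in rows, so rows that repeat a pose let the fingers close. It gives the time, the measured TCP pose, the force, the opening and the grip force at its end, in the units of the state.
- ctrl.state(): the state, without advancing time (a new reading comes with each control period).
- camera(name): name is "scene" or "side" or "wrist"; returns (picture, depth): 420x560x3 uint8, red, green, blue; 420x560 float32, m along the optical axis (not along the pixel's ray), 0 where there is no reading.
- get_calibration(name): a dict with "fx", "fy", "cx", "cy" (pixels), "extrinsics" (4x4, takes a point from world to camera coordinates). Camera axes: x right, y down, z forward; pixel columns grow to the right and rows downward; lengths in m; the calibration is good to about 2 mm. A picture is of the moment at which its call begins: read the wrist's pose just before it. get_calibration takes no time and is no camera call; for the wrist camera it gives the pose at the moment of the call.
- ctrl.hand_in(): hands the job in; it is judged then, once.
Trained networks look in the newest picture that a camera, given by its name, has taken for a name from the list of things; names that differ only in an ending like _2 or _b are one class to them, and where a whole thing is asked for, a point or a joint stands for the part that bears it (a point fixed in the world has none). Each returns a list of dicts, best first, with "score" (0 to 1); they miss things now and then, are a little off and sometimes report something else, mostly with a low value. They report only what shows in the picture. A call takes as long as a camera call. They do not tell look-alikes from the thing itself.
- trace(label, camera): "mask" (420x560 bool, what is visible of it) and "rect" ([centre column, centre row, width, height] in pixels, round what is visible of it).
- pinpoint(label, camera): "pixel" ([column, row] in pixels: a listed point, or the origin of a listed thing).
The state is a dict: "time": time; "joint_pos": joint angles; "qvel": joint speeds; "tau": joint torques, N m; "ee_pos": TCP position; "tool_rot": TCP orientation; "force": force on the tool from outside, world axes, zero at the start; "torque": the same for the moment, N m; "opening": opening from 0.0 (shut) to 1.0 (fully open); "finger_force": force on a finger pad.
Only numpy, scipy, OpenCV 4.12 (cv2) and the standard library are available. Lean on these libraries where they do the work, as an engineer would, in place of code of your own. Each camera call takes 0.05 s, during which the arm holds its last target. There are 200 camera calls.

## Task

Push the circuit module along its channel in the board fixture until it is fully home against the end stop. Then pull the clamp's sprung knob up, turn it clockwise (seen from above) and let it snap down into the narrow slot of the collar, so that the clamp's foot presses on the bare end of the module. Be gentle with the module and the clamp, do not wrench the arm against the collar, and leave the other things on the bench where they are.

Things in the scene. Friction and masses are not known exactly. Their poses are not given: they have to be found in the camera images.
- fixture: Grey plate 220 x 180 x 12 mm screwed to the bench; carries channel, end stop and clamp. Origin: on the bench under the channel's middle line; x along the channel to the end stop, y to the clamp, z up. Plate: x -115 to 105, y -55 to 125 mm. Two steel rails, inner faces y = +-32.5 mm, 6 mm thick, 8 mm high, x -110 to 60 mm.
- end_stop: Origin: middle of the lower edge of the end stop's face: a steel bar across the far end of the channel, 60 mm wide, 8 mm thick, 12 mm high above the plate. It is at x = 65, y = 0, z = 12 mm in the fixture's frame; its axes are the fixture's.
- module: Circuit module, 0.15 to 0.3 kg, sliding with a few N in the channel: aluminium base plate 100 x 60 x 8 mm; a cross wall (6 mm thick, 26 mm high) and the finned, board-covered half at its near end; the far half (its x 0 to 50 mm) bare. Origin: centre of the underside; x to the end stop. Home: origin at x = 15 mm in the fixture's frame; it starts 20 to 40 mm short of that.
- module_end (a point): Centre of the flat outer face of the module's cross wall (near end, looking away from the end stop), 12 mm above the module's underside. The face is 60 mm wide and 26 mm high: a place to push.
- post: Round steel foot of the clamp, carrying the slotted collar. Origin: on the bench on the clamp's upright axis, x = 38.5, y = 78 mm in the fixture's frame. Collar: ring wall of radius 26 to 38 mm, top at z = 36 mm, 9 mm deep slots, one wide (arm lies there when open), one narrow (15 mm for the 12 mm arm, 0.05 rad of play each way), plain wall on both sides of the narrow one.
- swing (a joint): Turn of knob and arm, rad, growing clockwise seen from above; about 0 at the start (open). The arm must be lifted to leave the wide slot. The collar's angle differs from unit to unit and is not measured: the wide slot ends before 0.62 rad, the narrow slot's middle is somewhere from 0.8 to 1.4 rad.
- plunger (a joint): How far knob and arm are pulled up, m: 0 down, 0.014 at the top stop. A spring pulls down: 6 N at 0, 0.3 N more per mm; the parts weigh 1.5 N. Above 0.009 the arm clears the collar. Let go over plain wall, it rests on the wall at 0.009 and slides along it when turned; over the narrow slot it snaps down, to about 0.003 with the module under the foot.
- knob_grip (a point): Centre of the clamp's knob: a black bar 56 mm long, 14 mm wide, 26 mm high (13 mm above and below this point), on the clamp's axis, 61 mm above the bench when down. x runs along the bar and towards the arm's free end; z up. Below the bar is a 28 mm round hub.
- clamp_foot (a point): Middle of the underside of the clamp's foot, a 10 mm round rubber stud under the arm's end, 56 mm from the clamp's axis: 17 mm above the bench when all the way down, 20 mm when it rests on the module's bare end.
- spare_board: bystander: small bare circuit board 85 x 55 mm with a metal can on it; origin at the centre of its underside.
- spool: bystander: grey wire spool, 54 mm across, 44 mm high, near the fixture; origin at the centre of its underside.
- flux_bottle: bystander: small clear bottle, 38 mm across, 85 mm high, near the fixture; origin at the centre of its underside.
- screwdriver: bystander: black-handled screwdriver, 170 mm long, lying beside the fixture; origin at the centre of its underside.
- screw_tray: bystander: grey two-part tray 90 x 70 x 22 mm, beyond the fixture; origin at the centre of its underside.
- mug: bystander: white mug, 80 mm across, 90 mm high; origin at the centre of its underside.
- tin: bystander: metal tin 75 x 50 x 30 mm; origin at the centre of its underside.
There are look-alikes about, which are no part of the job. What is shaped like the module but green or purple is not meant.

How it is judged:
By the outcome, as a careful person would: the job done as asked, in the order asked, and still so for the second after the job is handed in, with the robot touching nothing.
It also fails if it takes over 72 s, if anything falls off the work surface, if the arm or the gripper's body presses on something with over 40 N, if the wrist force passes 120 N, or if a joint passes its speed limit or range.

## Working session

There is one attempt and no reset: what is moved stays moved. The work goes in short steps, Python scripts to look and compute and a shell command to move; the robot and the scene stay as the last step left them, time stands still between calls to the robot, and variables do not carry over. Pictures are saved under pics/ and viewed, at most 10 in all, crops included, and the job is handed in when it is done.

```bash
mkdir -p pics; cat > h.py <<'E'
import numpy as np, cv2
from workcell import ctrl, camera, get_calibration, trace, pinpoint
def back(cal,u,v,z=None,d=None):
    E=np.array(cal["extrinsics"]);R,t=E[:3,:3],E[:3,3];o=-R.T@t
    r=R.T@np.array([(u-cal["cx"])/cal["fx"],(v-cal["cy"])/cal["fy"],1.])
    return o+r*(d if d is not None else (z-o[2])/r[2])
def proj(cal,p):
    E=np.array(cal["extrinsics"]);q=E[:3,:3]@np.array(p)+E[:3,3]
    return np.array([cal["fx"]*q[0]/q[2]+cal["cx"],cal["fy"]*q[1]/q[2]+cal["cy"]])
def save(n,im): cv2.imwrite(f"pics/{n}.png",im[:,:,::-1])
E
python3 - <<'E'
from h import *
np.set_printoptions(precision=4,suppress=True)
s,_=camera("scene");w,_=camera("side");
z=np.vstack([s,w])
save("a",cv2.resize(np.hstack([s,w]),(800,300)));save("scene",s);save("side",w)
H={"module":.012,"module_end":.024,"post":0,"knob_grip":.061,"clamp_foot":.017,"fixture":0,"end_stop":.012}
for c in("scene","side"):
    cal=get_calibration(c)
    for n,h in H.items():
        for r in pinpoint(n,c)[:3]:
            print(c,n,round(r["score"],2),np.round(r["pixel"]),back(cal,*r["pixel"],z=h))
E
```

```text
scene module 0.96 [184. 238.] [ 0.3888 -0.2384  0.012 ]
scene module 0.86 [388. 256.] [0.7355 0.1407 0.012 ]
scene module 0.68 [276. 250.] [ 0.5579 -0.0709  0.012 ]
scene module_end 0.92 [214. 347.] [ 0.7043 -0.3318  0.024 ]
scene module_end 0.81 [271. 232.] [ 0.5123 -0.0555  0.024 ]
scene module_end 0.78 [388. 265.] [0.7591 0.1138 0.024 ]
scene post 0.94 [316. 253.] [0.6173 0.0097 0.    ]
scene knob_grip 0.74 [313. 238.] [ 0.6145 -0.0014  0.061 ]
scene clamp_foot 0.54 [310. 267.] [ 0.652  -0.0382  0.017 ]
scene fixture 0.75 [274. 251.] [ 0.5496 -0.0707 -0.    ]
scene fixture 0.64 [279. 254.] [ 0.5655 -0.0688 -0.    ]
scene end_stop 0.52 [285. 274.] [ 0.6308 -0.0951  0.012 ]
side module 0.91 [288. 205.] [ 0.5507 -0.0735  0.012 ]
side module 0.87 [357. 204.] [ 0.3748 -0.2153  0.012 ]
side module 0.71 [330. 245.] [0.3446 0.0062 0.012 ]
side module_end 0.87 [294. 155.] [ 0.6919 -0.3166  0.024 ]
side module_end 0.83 [337. 230.] [ 0.3548 -0.0507  0.024 ]
side module_end 0.79 [344. 190.] [ 0.4394 -0.2411  0.024 ]
side post 0.89 [258. 210.] [ 0.6197 -0.0084  0.    ]
side knob_grip 0.69 [258. 199.] [0.608  0.0078 0.061 ]
side clamp_foot 0.43 [252. 196.] [ 0.6687 -0.0394  0.017 ]
side clamp_foot 0.33 [271. 192.] [ 0.6292 -0.0921  0.017 ]
side fixture 0.56 [285. 209.] [ 0.5538 -0.0669  0.    ]
side end_stop 0.57 [271. 196.] [ 0.6223 -0.0796  0.012 ]
```

View pics/scene.png

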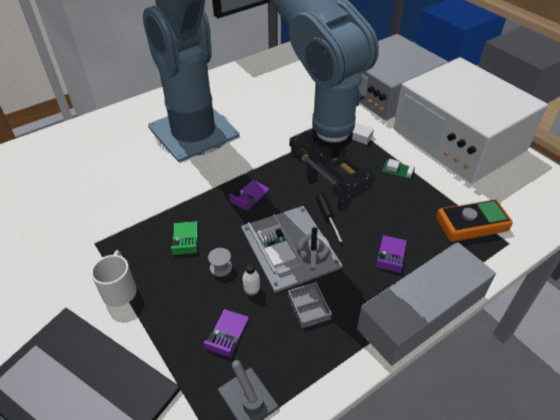

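View pics/side.png

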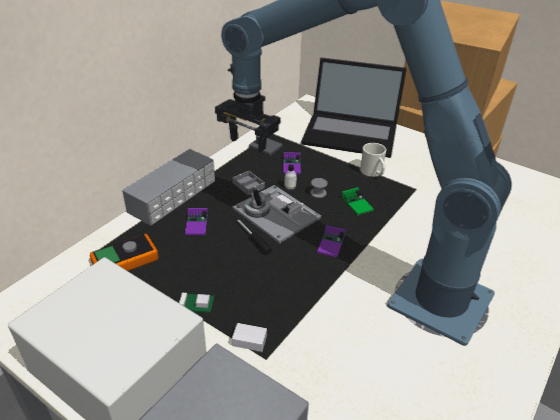

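The scene shows the fixture at about (290,250) with the silver module in its channel at (276,250) and the clamp knob at (313,240). Look-alikes: green at (184,238), and purple at (249,195), (392,253) and (227,333). I choose the silver one in the channel and check it close up with the wrist camera.

```bash
python3 -m handwheel '{"hand":[-1,-1,-1,-1,-1],"offset":[[-0.3,-0.2,0.2],[-0.6,-0.4,0.4],[-0.6,-0.4,0.4],[-0.6,-0.4,0.4],[-0.6,-0.4,0.4]],"twist":[0,0,0,0,0]}'
cat > look.py <<'E'
from h import *
import sys
np.set_printoptions(precision=4,suppress=True)
cal=get_calibration("wrist");w,d=camera("wrist");save(sys.argv[1],w);np.save("d.npy",d)
H={"module":.012,"module_end":.024,"post":0,"knob_grip":.061,"clamp_foot":.017,"fixture":0,"end_stop":.012}
for n,h in H.items():
    for r in pinpoint(n,"wrist")[:2]:
        print(n,round(r["score"],2),np.round(r["pixel"]),back(cal,*r["pixel"],z=h))
print(ctrl.state()["ee_pos"], ctrl.state()["time"])
import pickle;pickle.dump(cal,open("cal.pkl","wb"))
E
python3 look.py w1
```

```text
time: 1.3
ee_pos: [0.5603, -0.0597, 0.324]
tool_rot: [0.707, 0.707, 0.001, 0.0]
force: [-0.0, -0.3, -0.8]
opening: 1.0
finger_force: 0.0
module 0.97 [355. 302.] [ 0.6789 -0.2738  0.012 ]
module 0.96 [268. 165.] [ 0.5499 -0.0651  0.012 ]
module_end 0.97 [123. 162.] [ 0.366  -0.0585  0.024 ]
module_end 0.96 [450.   4.] [0.7524 0.1171 0.024 ]
post 0.85 [322. 113.] [ 0.6195 -0.0002  0.    ]
knob_grip 0.66 [328. 115.] [0.618  0.0014 0.061 ]
clamp_foot 0.87 [352. 142.] [ 0.6559 -0.0348  0.017 ]
clamp_foot 0.2 [324. 175.] [ 0.6226 -0.0774  0.017 ]
end_stop 0.86 [327. 178.] [ 0.6281 -0.0825  0.012 ]
[ 0.5602 -0.0596  0.3232] 1.7
```

View pics/w1.png

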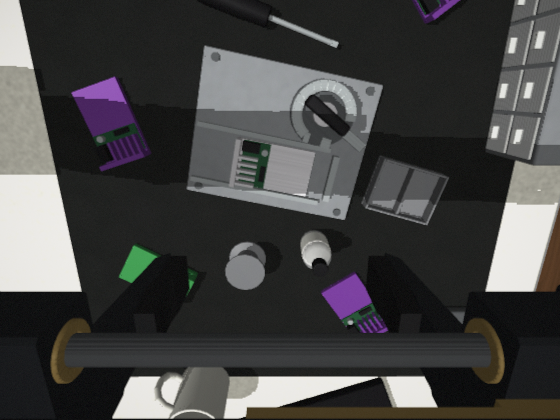

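The wrist view shows the silver module at (275,165) in the channel. Its finned end is on the left and its bare end on the right, toward the end stop at (330,178). The knob is at (328,115) and the arm's foot toward (355,142). Next I fit the fixture frame from the plate corners.

```bash
python3 - <<'E'
from h import *
import pickle
np.set_printoptions(precision=4,suppress=True)
cal=pickle.load(open("cal.pkl","rb"));d=np.load("d.npy")
px=[(205,47),(382,85),(345,218),(188,189)]
W=np.array([back(cal,*p,z=.012)[:2] for p in px]);F=np.array([(-115,125),(105,125),(105,-55),(-115,-55)])/1e3
Wc,Fc=W-W.mean(0),F-F.mean(0)
U,S,V=np.linalg.svd(Fc.T@Wc);R=(U@V).T;t=W.mean(0)-R@F.mean(0)
print("yaw",np.arctan2(R[1,0],R[0,0]),"t",t);print("res",(F@R.T+t)-W)
for n,f in dict(post=(38.5,78),stop=(65,0),home_end=(15,0)).items(): print(n,R@np.array(f)/1e3+t)
# measured in fixture frame
for n,(u,v),z in [("post",(322,113),0),("knob",(328,115),.061),("foot",(352,142),.017),("stop",(327,178),.012),("module",(268,165),.012)]:
    print(n,R.T@(back(cal,u,v,z=z)[:2]-t)*1e3)
print([back(cal,u,v,d=d[v,u])[2] for u,v in [(230,80),(290,165),(328,115)]])
im=cv2.imread("pics/w1.png");c=cv2.resize(im[40:230,180:400],None,fx=3.5,fy=3.1,interpolation=cv2.INTER_CUBIC)
for f in [(-115,125),(105,125),(105,-55),(-115,-55)]:pass
cv2.imwrite("pics/w1c.png",cv2.resize(im[40:230,180:400],(660,570),interpolation=cv2.INTER_CUBIC))
E
```

```text
yaw -0.19516919508338793 t [ 0.5639 -0.0671]
res [[-0.0015  0.0021]
 [ 0.0021  0.0016]
 [ 0.0011 -0.0024]
 [-0.0017 -0.0014]]
post [0.6168 0.002 ]
stop [ 0.6277 -0.0797]
home_end [ 0.5787 -0.07  ]
post [41.089  76.6449]
knob [39.736  77.5152]
foot [84.3571 49.9884]
stop [65.505  -2.6405]
module [-14.4754  -0.5979]
[np.float64(0.012666630474522822), np.float64(0.020514186401095758), np.float64(0.07429138751449832)]
```

View pics/w1c.png

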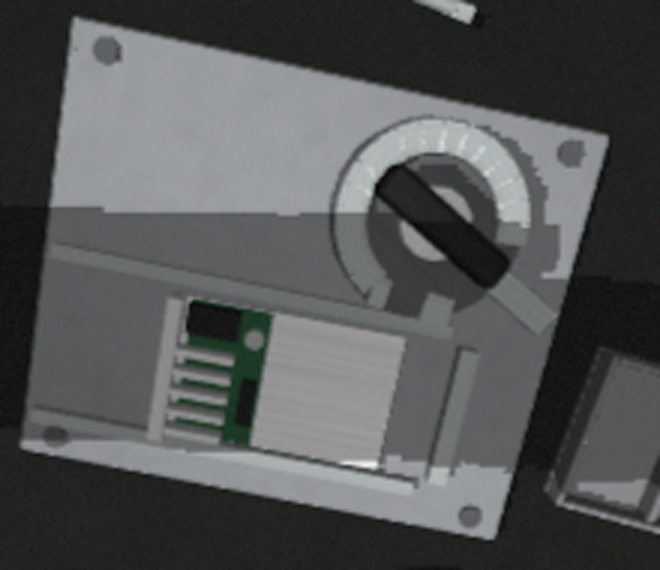

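Confirmed: silver module, about 29 mm short of home. I go behind its wall with the jaws shut and the tool turned into line with the channel.

```bash
python3 -m handwheel '{"hand":[1,1,1,1,1,1],"offset":[[-0.33,0.05,-0.1],[-0.66,0.09,-0.4],[-0.66,0.09,-0.7],[-0.66,0.09,-1.0],[-0.66,0.09,-1.0],[-0.66,0.09,-1.0]],"twist":[-0.06,-0.125,-0.125,-0.125,-0.125,-0.125]}'
python3 look.py w2
```

```text
time: 2.3
ee_pos: [0.461, -0.0465, 0.1737]
tool_rot: [0.773, 0.634, -0.001, -0.001]
force: [1.5, -0.2, 1.2]
opening: 0.483
finger_force: 0.0
module 0.9 [148. 178.] [ 0.3548 -0.0107  0.012 ]
module 0.81 [386. 196.] [ 0.5553 -0.0677  0.012 ]
module_end 0.97 [175. 225.] [ 0.3696 -0.0537  0.024 ]
module_end 0.81 [285. 384.] [ 0.4305 -0.2462  0.024 ]
post 0.97 [444. 104.] [ 0.6143 -0.0006  0.    ]
post 0.52 [467. 196.] [ 0.6314 -0.0863  0.    ]
knob_grip 0.58 [493. 103.] [0.6181 0.0016 0.061 ]
clamp_foot 0.9 [511. 136.] [ 0.6584 -0.0342  0.017 ]
[ 0.4617 -0.0465  0.1747] 2.7
```

View pics/w2.png

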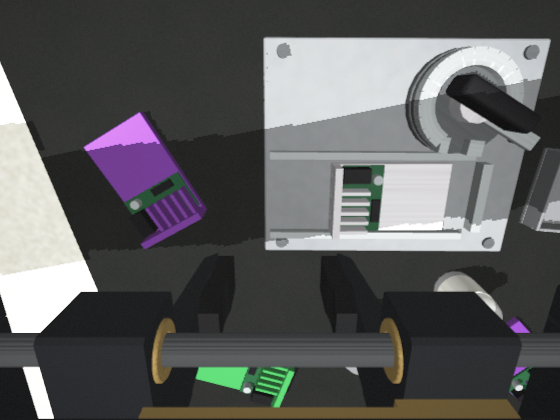

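The image axes now line up with the channel. Plate corners show at (264,38), (550,38), (503,250) and (265,250), and the module's wall at column ~333.

```bash
python3 - <<'E'
from h import *
import pickle
np.set_printoptions(precision=4,suppress=True)
cal=pickle.load(open("cal.pkl","rb"));d=np.load("d.npy")
B=lambda u,v,z:back(cal,u,v,z=z)[:2]
W=np.array([B(264,38,.012),B(550,38,.012),B(503,250,.012),B(265,250,.012)]);F=np.array([(-115,125),(105,125),(105,-55),(-115,-55)])/1e3
Wc,Fc=W-W.mean(0),F-F.mean(0)
U,S,V=np.linalg.svd(Fc.T@Wc);R=(U@V).T;t=W.mean(0)-R@F.mean(0)
print("yaw",np.arctan2(R[1,0],R[0,0]),"t",t);print("res",(F@R.T+t)-W)
f=lambda u,v,z:R.T@(B(u,v,z)-t)*1e3
print("walltop",f(334,165,.038),f(333,238,.038),"far",f(450,190,.02),"stop",f(472,200,.024))
print("railtop",f(300,153,.02),f(300,235,.02),"knob",f(493,100,.074),"tcp",R.T@(ctrl.state()["ee_pos"][:2]-t)*1e3)
E
```

```text
yaw -0.1949624150942833 t [ 0.5637 -0.0673]
res [[-0.0009  0.0009]
 [ 0.0016  0.0009]
 [-0.001  -0.0007]
 [ 0.0003 -0.0011]]
walltop [-59.8397  31.5408] [-57.4323 -30.2436] far [42.9348  6.1682] stop [60.8322 -1.4998]
railtop [-85.2388  37.8525] [-83.7697 -35.3504] knob [31.6149 80.1644] tcp [-104.0732    0.6012]
```

```bash
python3 -m handwheel '{"hand":[1,1,1,1,1,1],"offset":[[0,0,-0.3],[0,0,-0.6],[0,0,-0.8],[0,0,-0.87],[0,0,-0.87],[0,0,-0.87]],"twist":[0,0,0,0,0,0]}'
python3 -m handwheel '{"hand":[1,1,1,1,1,1,1],"offset":[[0.03,-0.006,0],[0.06,-0.012,0],[0.09,-0.018,0],[0.12,-0.024,0],[0.15,-0.03,0],[0.18,-0.036,0],[0.18,-0.036,0]],"twist":[0,0,0,0,0,0,0]}'
```

```text
time: 3.3
ee_pos: [0.462, -0.0466, 0.0443]
tool_rot: [0.773, 0.634, 0.001, 0.001]
force: [0.1, 0.3, -0.1]
opening: 0.007
finger_force: 0.0
time: 4.0
ee_pos: [0.4888, -0.0521, 0.0432]
tool_rot: [0.773, 0.634, 0.0, 0.0]
force: [0.1, -0.1, 0.4]
opening: 0.004
finger_force: 0.0
```

```bash
python3 -m handwheel '{"hand":[1,1,1,1,1,1],"offset":[[0.013,-0.0026,0],[0.026,-0.0052,0],[0.039,-0.0078,0],[0.052,-0.0104,0],[0.065,-0.013,0],[0.065,-0.013,0]],"twist":[0,0,0,0,0,0]}'
python3 -m handwheel '{"hand":[1,1,1,1,1],"offset":[[0.013,-0.0026,0],[0.026,-0.0052,0],[0.039,-0.0078,0],[0.052,-0.0104,0],[0.052,-0.0104,0]],"twist":[0,0,0,0,0]}'
```

```text
time: 4.6
ee_pos: [0.4982, -0.0539, 0.0432]
tool_rot: [0.773, 0.634, 0.0, 0.0]
force: [0.1, 0.7, 0.4]
opening: 0.005
finger_force: 0.0
time: 5.1
ee_pos: [0.5061, -0.0555, 0.0432]
tool_rot: [0.773, 0.634, 0.0, 0.0]
force: [-0.2, -0.3, 0.5]
opening: 0.007
finger_force: 0.1
```

```bash
python3 look.py w3; python3 - <<'E'
from h import *
s,_=camera("scene");w,_=camera("wrist")
c=cv2.resize(s[195:295,225:350],(560,420),interpolation=cv2.INTER_CUBIC)
save("s3",cv2.resize(np.hstack([w,c]),(800,300)))
E
```

```text
module 0.96 [403. 271.] [ 0.5701 -0.071   0.012 ]
module_end 0.76 [310. 280.] [ 0.5223 -0.0591  0.024 ]
module_end 0.63 [ 23. 320.] [ 0.3781 -0.0536  0.024 ]
post 0.82 [481. 107.] [0.6164 0.0017 0.    ]
clamp_foot 0.43 [307. 283.] [ 0.5209 -0.065   0.017 ]
end_stop 0.88 [517. 270.] [ 0.6274 -0.0816  0.012 ]
[ 0.5057 -0.0554  0.0433] 5.5
```

View pics/s3.png

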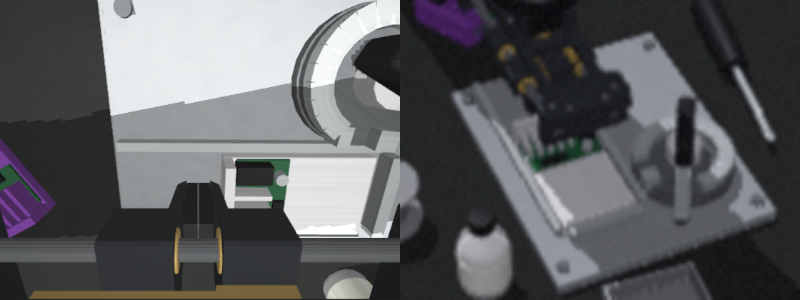

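The module has moved about 20 mm (its origin is now at 0.570) and the finger is on the wall, with roughly 9 mm left. I continue slowly and watch the force.

```bash
python3 -m handwheel '{"hand":[1,1,1,1],"offset":[[0.013,-0.0026,0],[0.026,-0.0052,0],[0.036,-0.007,0],[0.046,-0.009,0]],"twist":[0,0,0,0]}'
python3 -m handwheel '{"hand":[1,1],"offset":[[0.007,-0.0014,0],[0.014,-0.0028,0]],"twist":[0,0]}'
```

```text
time: 6.0
ee_pos: [0.5124, -0.0568, 0.0431]
tool_rot: [0.773, 0.634, -0.0, -0.0]
force: [-1.7, -0.4, 0.6]
opening: 0.005
finger_force: 0.7
time: 6.2
ee_pos: [0.5132, -0.0569, 0.043]
tool_rot: [0.773, 0.634, -0.001, -0.001]
force: [-8.4, 1.6, 7.4]
opening: 0.004
finger_force: 4.2
```

```bash
python3 -m handwheel '{"hand":[1,1],"offset":[[0.007,-0.0014,0],[0.007,-0.0014,0]],"twist":[0,0]}'; python3 - <<'E'
from h import *
cal=get_calibration("wrist");w,_=camera("wrist")
save("w4",cv2.resize(w[180:400,280:560],(700,550)));
for n,h in {"module":.012,"end_stop":.012,"module_end":.024}.items():
  for r in pinpoint(n,"wrist")[:1]: print(n,r["pixel"],back(cal,*r["pixel"],z=h))
E
```

```text
time: 6.4
ee_pos: [0.5132, -0.0569, 0.043]
tool_rot: [0.773, 0.634, -0.002, -0.002]
force: [-7.8, 2.2, 9.1]
opening: 0.005
finger_force: 4.5
module [402.1, 268.2] [ 0.57644014 -0.07012984  0.012     ]
end_stop [501.7, 271.9] [ 0.62606812 -0.08201064  0.012     ]
module_end [307.3, 282.4] [ 0.527959   -0.06160837  0.024     ]
```

View pics/w4.png

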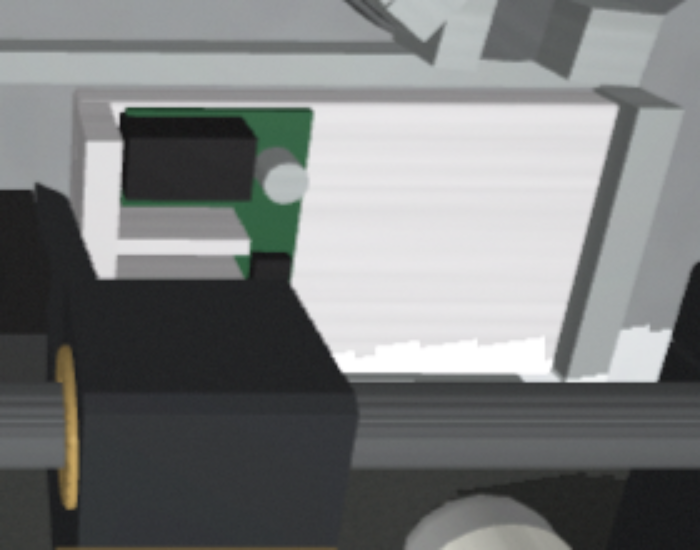

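The bare end sits flush against the end stop and the force plateaus at about 8 N with no further motion, so the module is home. I back off, rise and go above the knob.

```bash
python3 -m handwheel '{"hand":[1,1,1,1,1,-0.3],"offset":[[-0.05,0.01,0],[-0.1,0.02,0],[-0.1,0.02,0.3],[-0.1,0.02,0.6],[-0.1,0.02,0.8],[-0.1,0.02,1]],"twist":[0,0,0,0,0,0]}'
python3 -m handwheel '{"hand":[-0.3,-0.3,-0.3,-0.3,-0.3,-0.3,-0.3,-0.3,-0.3],"offset":[[0.26,0.12,0],[0.52,0.24,0],[0.773,0.374,0],[0.773,0.374,0],[0.773,0.374,0],[0.773,0.374,0],[0.773,0.374,0],[0.773,0.374,0],[0.773,0.374,0]],"twist":[0.09,0.18,0.27,0.36,0.45,0.54,0.63,0.661,0.661]}'
python3 look.py w5
```

```text
time: 7.2
ee_pos: [0.5008, -0.0544, 0.195]
tool_rot: [0.773, 0.634, 0.001, 0.001]
force: [0.9, 0.6, -0.6]
opening: 0.074
finger_force: 0.0
time: 8.1
ee_pos: [0.6165, 0.0015, 0.1931]
tool_rot: [0.356, 0.934, 0.0, 0.0]
force: [-0.8, 0.9, 0.3]
opening: 0.648
finger_force: 0.0
module 0.72 [192. 207.] [ 0.5777 -0.0714  0.012 ]
module 0.68 [480. 163.] [0.7237 0.1549 0.012 ]
module_end 0.93 [466. 215.] [0.7508 0.1163 0.024 ]
module_end 0.82 [8. 8.] [ 0.3731 -0.0548  0.024 ]
post 0.65 [277. 182.] [0.6159 0.0035 0.    ]
post 0.56 [276. 203.] [ 0.6314 -0.0115  0.    ]
knob_grip 0.57 [274. 204.] [ 0.6164 -0.0003  0.061 ]
clamp_foot 0.95 [278. 243.] [ 0.6585 -0.0337  0.017 ]
clamp_foot 0.67 [220. 250.] [ 0.6266 -0.0809  0.017 ]
fixture 0.6 [278. 318.] [ 0.7331 -0.1006  0.    ]
end_stop 0.7 [220. 245.] [ 0.6244 -0.0796  0.012 ]
[0.6166 0.0018 0.1932] 8.5
```

View pics/w5.png

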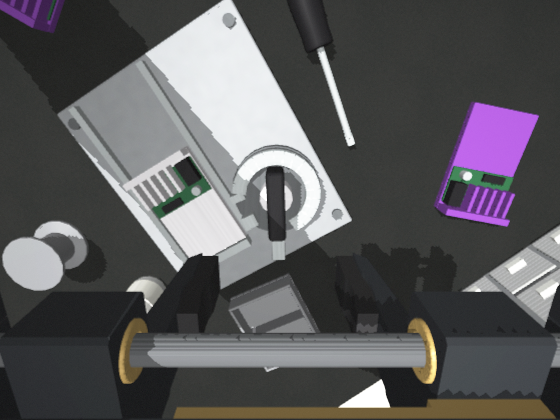

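The knob stands upright in the picture at (275,203), aligned with the jaws' centre plane, with the collar's slots below and to the left. I estimate the slot angle from the depth.

```bash
python3 - <<'E'
from h import *
import pickle
cal=pickle.load(open("cal.pkl","rb"));d=np.load("d.npy")
v,u=np.mgrid[:420,:560];E=np.array(cal["extrinsics"])
P=np.stack([(u-cal["cx"])/cal["fx"]*d,(v-cal["cy"])/cal["fy"]*d,d],-1)
W=(P-E[:3,3])@E[:3,:3];c=np.array([.6166,.0017])
r=np.hypot(W[...,0]-c[0],W[...,1]-c[1]);a=np.degrees(np.arctan2(W[...,1]-c[1],W[...,0]-c[0]))
m=(r>.028)&(r<.036)&(d>0)
for b in range(-160,20,5):
    k=m&(a>=b)&(a<b+5)
    print(b,k.sum(),(W[k][:,2]*1e3).round(0).astype(int)[::max(1,k.sum()//12)] if k.any() else "")
k=(W[...,2]>.066)&(r<.03)&(W[...,2]<.085);q=W[k][:,:2]
vv=cv2.fitLine(q.astype(np.float32),cv2.DIST_L2,0,.01,.01).ravel();print("bar",q.mean(0),np.degrees(np.arctan2(vv[1],vv[0])),"minAreaRect",cv2.minAreaRect(q.astype(np.float32)),k.sum())
E
```

```text
-160 29 [37 36 36 35 36 36 37 37 36 37 36 36 36 35 36]
-155 32 [37 36 37 36 36 35 35 36 37 36 36 36 37 36 36 37]
-150 1042 [ 37 172 177 182 187 190 193 199 202 205 208 212 247]
-145 634 [ 34 170 190 199 208 213 211 213 217 240 244 248 253]
-140 553 [ 36 190 201 213 214 213 218 238 241 242 246 248 249]
-135 409 [ 36 191 198 213 213 230 233 237 239 241 243 247 246]
-130 300 [ 35  36 192 197 226 229 231 236 236 240 242 243]
-125 317 [ 35 170 186 190 198 224 229 232 233 236 239 241 244]
-120 149 [ 27 169 178 184 188 191 194 195 198 202 229 234 239]
-115 74 [ 27  27  27  27  28 172 177 183 188 188 191 195 199]
-110 25 [27 27 28 27 27 28 28 27 28 26 27 27 27]
-105 28 [27 27 28 27 27 28 28 27 28 27 28 27 28 28]
-100 25 [28 27 26 28 27 27 28 27 26 28 27 28 28]
-95 51 [27 29 28 28 27 32 30 36 33 36 36 35 37]
-90 27 [28 36 37 36 36 36 37 37 35 36 38 36 36 36]
-85 36 [30 28 35 37 35 35 35 36 36 36 38 37]
-80 32 [26 28 27 30 34 36 36 35 36 36 36 36 37 36 36 37]
-75 25 [27 27 27 28 27 28 32 33 36 36 36 36 37]
-70 24 [29 26 28 28 28 27 26 26 27 28 27 27]
-65 26 [27 27 28 26 27 27 26 26 27 27 26 26 26]
-60 17 [28 27 27 28 26 27 27 28 28 28 28 27 28 28 28 28 27]
-55 0 
-50 0 
-45 0 
-40 0 
-35 0 
-30 7 [28 28 27 28 28 28 27]
-25 24 [27 26 28 27 28 26 28 26 27 27 26 27]
-20 11 [28 27 37 35 26 37 27 27 27 36 36]
-15 26 [36 35 36 36 36 36 36 36 36 37 36 37 36]
-10 25 [36 36 37 36 37 35 36 36 36 35 36 37 36]
-5 26 [36 38 37 36 37 37 37 36 35 35 35 36 36]
0 23 [37 36 36 37 37 36 36 36 35 36 37 36 37 36 36 37 36 36 36 35 36 36 36]
5 29 [38 36 36 36 36 35 37 36 36 36 36 36 36 37 36]
10 25 [35 36 36 37 35 36 36 37 35 36 36 38 37]
15 26 [36 36 36 36 36 37 36 36 36 36 37 37 37]
bar [0.61496794 0.00297237] -39.830395 minAreaRect ((0.6163829565048218, 0.0016924384981393814), (0.014055153355002403, 0.055599145591259), 50.36665725708008) 1272
```

Narrow slot spans roughly -94° to -120° (world), bar at -40°, so a turn of about 67° (1.16 rad) clockwise, inside the stated 0.8–1.4. I open the jaws to uncover the slot and get a finer middle.

```bash
python3 -m handwheel '{"hand":[-1,-1,-1,-1],"offset":[[-0.1,-0.1,0],[-0.25,-0.3,0],[-0.25,-0.3,0],[-0.25,-0.3,0]],"twist":[0,0,0,0]}'
python3 - <<'E'
from h import *
cal=get_calibration("wrist");w,d=camera("wrist");save("w6",w)
v,u=np.mgrid[:420,:560];E=np.array(cal["extrinsics"])
P=np.stack([(u-cal["cx"])/cal["fx"]*d,(v-cal["cy"])/cal["fy"]*d,d],-1)
W=(P-E[:3,3])@E[:3,:3]
k=(W[...,2]>.068)&(W[...,2]<.08)&(np.hypot(W[...,0]-.6166,W[...,1]-.0017)<.04)
print(cv2.minAreaRect(W[k][:,:2].astype(np.float32)))
n=(W[...,2]>.033)&(W[...,2]<.04)&(np.hypot(W[...,0]-.6166,W[...,1]-.0017)<.042);q=W[n][:,:2]
from scipy.optimize import least_squares
for ro in (.0395,):
    o=q[np.hypot(*(q-[.6166,.0017]).T)>.036];
    s=least_squares(lambda p:np.hypot(o[:,0]-p[0],o[:,1]-p[1])-.0370,[.6166,.0017],loss="soft_l1",f_scale=.001).x;print("collar centre",s)
c=s
r=np.hypot(W[...,0]-c[0],W[...,1]-c[1]);a=np.degrees(np.arctan2(W[...,1]-c[1],W[...,0]-c[0]))
# slot: lateral coordinate of wall/floor pixels about -107 deg
for mid in(-110,-107,-104):
    m=np.radians(mid);x=(W[...,0]-c[0])*np.cos(m)+(W[...,1]-c[1])*np.sin(m);y=-(W[...,0]-c[0])*np.sin(m)+(W[...,1]-c[1])*np.cos(m)
    k=(r>.027)&(r<.037)&(x>0)&(abs(y)<.016)&(W[...,2]<.045)
    hi=[round(W[k&(y>b*1e-3)&(y<=(b+1)*1e-3)][:,2].mean()*1e3,1) if (k&(y>b*1e-3)&(y<=(b+1)*1e-3)).any() else None for b in range(-12,12)]
    print(mid,hi)
E
```

```text
time: 8.9
ee_pos: [0.5789, -0.0441, 0.1934]
tool_rot: [0.357, 0.934, -0.0, 0.0]
force: [0.9, -0.3, 0.2]
opening: 0.986
finger_force: 0.0
((0.616436779499054, 0.0016062892973423004), (0.01439550518989563, 0.05596962571144104), 50.05543518066406)
collar centre [0.61653703 0.00128414]
-110 [np.float64(36.3), np.float64(36.3), np.float64(36.3), np.float64(36.2), np.float64(35.7), np.float64(36.0), np.float64(35.9), None, np.float64(28.4), np.float64(27.4), np.float64(27.1), np.float64(27.2), np.float64(27.4), np.float64(27.4), np.float64(27.4), np.float64(27.6), np.float64(27.2), np.float64(27.5), np.float64(27.4), np.float64(27.4), np.float64(28.7), np.float64(31.8), np.float64(35.5), np.float64(35.5)]
-107 [np.float64(36.2), np.float64(36.3), np.float64(35.6), np.float64(36.3), np.float64(35.7), None, None, np.float64(27.7), np.float64(27.0), np.float64(27.2), np.float64(27.2), np.float64(27.5), np.float64(27.2), np.float64(27.8), np.float64(27.1), np.float64(27.5), np.float64(27.3), np.float64(27.5), np.float64(28.0), np.float64(31.5), np.float64(34.5), np.float64(35.6), np.float64(35.2), np.float64(35.5)]
-104 [np.float64(36.4), np.float64(35.5), np.float64(36.0), np.float64(35.7), None, np.float64(27.7), np.float64(27.0), np.float64(27.2), np.float64(27.3), np.float64(27.4), np.float64(27.1), np.float64(27.5), np.float64(27.4), np.float64(27.4), np.float64(27.4), np.float64(27.5), np.float64(27.2), np.float64(30.7), np.float64(32.0), np.float64(36.2), np.float64(35.6), np.float64(35.2), np.float64(35.3), np.float64(33.6)]
```

View pics/w6.png

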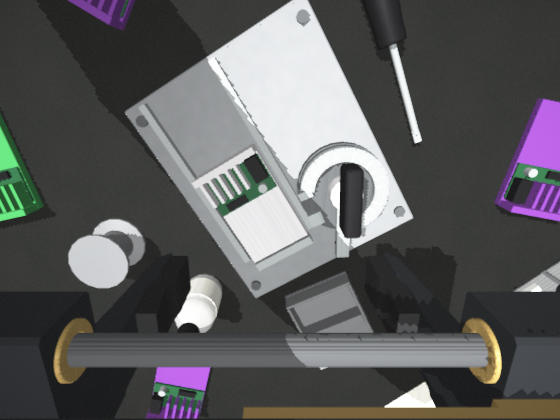

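The slot's middle is at about -106° and the bar at -40°, so I turn 66° clockwise (twist -0.733). Now go down onto the knob and grip it.

```bash
python3 -m handwheel '{"hand":[-1,-0.3,-0.3,-0.3,-0.3,-0.3,-0.3,-0.3],"offset":[[0.15,0.2,0],[0.25,0.3,0],[0.25,0.3,-0.1],[0.25,0.3,-0.3],[0.25,0.3,-0.5],[0.25,0.3,-0.7],[0.25,0.3,-0.787],[0.25,0.3,-0.787]],"twist":[0.02,0.02,0.02,0.02,0.02,0.02,0.02,0.02]}'
python3 -m handwheel '{"hand":[1,1,1,1,1,1,1,1],"offset":[[0,0,0],[0,0,0],[0,0,0],[0,0,0],[0,0,0],[0,0,0],[0,0,0],[0,0,0]],"twist":[0,0,0,0,0,0,0,0]}'
```

```text
time: 9.75
ee_pos: [0.6149, 0.0018, 0.073]
tool_rot: [0.341, 0.94, -0.001, -0.002]
force: [-0.2, -0.1, 0.6]
opening: 0.652
finger_force: 0.0
time: 10.55
ee_pos: [0.6163, 0.001, 0.0755]
tool_rot: [0.342, 0.94, -0.001, -0.0]
force: [-2.0, -1.8, 5.2]
opening: 0.156
finger_force: 30.0
```

```bash
python3 -m handwheel '{"hand":[1,1,1,1,1,1],"offset":[[0,0,0.02],[0,0,0.04],[0,0,0.06],[0,0,0.08],[0,0,0.08],[0,0,0.08]],"twist":[0,0,0,0,0,0]}'
```

```text
time: 11.15
ee_pos: [0.616, 0.0012, 0.0868]
tool_rot: [0.342, 0.94, -0.0, -0.0]
force: [1.4, -4.0, -10.9]
opening: 0.153
finger_force: 30.0
```

Force of 10.9 N down matches a plunger lift of about 11.4 mm, which clears the collar. I turn clockwise and keep checking the force.

```bash
python3 -m handwheel '{"hand":[1,1,1,1,1,1,1],"offset":[[0,0,0],[0,0,0],[0,0,0],[0,0,0],[0,0,0],[0,0,0],[0,0,0]],"twist":[-0.05,-0.1,-0.15,-0.2,-0.25,-0.3,-0.3]}'
python3 -c "
from h import *
s=ctrl.state();print(s['force'],s['torque'],s['ee_pos'])"
```

```text
time: 11.85
ee_pos: [0.6159, 0.001, 0.0867]
tool_rot: [0.552, 0.834, -0.001, -0.0]
force: [-0.1, -4.3, -10.7]
opening: 0.156
finger_force: 30.0
[ -0.14740597  -4.32831141 -10.65239922] [-1.01475041e+00 -1.30441163e-01  8.41146426e-04] [0.61593326 0.00102595 0.08668526]
```

```bash
python3 -m handwheel '{"hand":[1,1,1,1,1,1,1,1,1,1],"offset":[[0,0,0],[0,0,0],[0,0,0],[0,0,0],[0,0,0],[0,0,0],[0,0,0],[0,0,0],[0,0,0],[0,0,0]],"twist":[-0.05,-0.1,-0.15,-0.2,-0.25,-0.3,-0.35,-0.4,-0.433,-0.433]}'
python3 - <<'E'
from h import *
from scipy.spatial.transform import Rotation as R
s=ctrl.state();y=R.from_quat(s["tool_rot"]).as_matrix()[:,1];print("bar dir",np.degrees(np.arctan2(y[1],y[0]))-90,s["force"],s["torque"][2],s["ee_pos"])
E
```

```text
time: 12.85
ee_pos: [0.6157, 0.0009, 0.0866]
tool_rot: [0.798, 0.602, -0.001, -0.0]
force: [-0.2, -5.1, -11.8]
opening: 0.155
finger_force: 30.0
bar dir -105.94314275800492 [ -0.2095911   -5.05633212 -11.75511689] -0.026116995881972402 [0.61567629 0.00091523 0.08655776]
```

The bar is at -106°, over the slot's middle. I let go so the spring snaps it down, then rise and check the knob's height and the foot.

```bash
python3 -m handwheel '{"hand":[-0.3,-0.3,-0.3,-0.3,-0.3,-0.3],"offset":[[0,0,0],[0,0,0],[0,0,0],[0,0,0],[0,0,0],[0,0,0]],"twist":[0,0,0,0,0,0]}'
python3 -m handwheel '{"hand":[-0.3,-0.3,-0.3,-0.3,-0.3,-0.3],"offset":[[0,0,0.1],[0,0,0.3],[0,0,0.5],[0,0,0.7],[0,0,0.8],[0,0,0.8]],"twist":[0,0,0,0,0,0]}'
python3 - <<'E'
from h import *
cal=get_calibration("wrist");w,d=camera("wrist");s,_=camera("scene")
save("w7",cv2.resize(np.hstack([w,cv2.resize(s[195:295,225:350],(560,420),interpolation=cv2.INTER_CUBIC)]),(800,300)))
v,u=np.mgrid[:420,:560];E=np.array(cal["extrinsics"])
P=np.stack([(u-cal["cx"])/cal["fx"]*d,(v-cal["cy"])/cal["fy"]*d,d],-1)
W=(P-E[:3,3])@E[:3,:3];r=np.hypot(W[...,0]-.6164,W[...,1]-.0016)
k=(W[...,2]>.068)&(W[...,2]<.1)&(r<.03);q=W[k]
print("knob top z",np.median(q[:,2]),k.sum(),cv2.minAreaRect(q[:,:2].astype(np.float32)))
a=np.radians(-106)
for R in(.034,.042,.05,.056):
    p=np.array([.6164+R*np.cos(a),.0016+R*np.sin(a)]);m=np.hypot(W[...,0]-p[0],W[...,1]-p[1])<.003
    print("arm z at",R,np.round(W[m][:,2]*1e3,1)[:8])
for n,h in {"module":.012,"clamp_foot":.02,"end_stop":.012}.items():
  for x in pinpoint(n,"wrist")[:1]: print(n,x["score"],back(cal,*x["pixel"],z=h))
E
```

```text
time: 13.45
ee_pos: [0.6167, 0.0019, 0.0873]
tool_rot: [0.798, 0.602, 0.0, 0.0]
force: [0.4, -1.1, 1.3]
opening: 0.64
finger_force: 0.0
time: 14.05
ee_pos: [0.618, 0.0017, 0.2099]
tool_rot: [0.798, 0.602, 0.002, 0.001]
force: [-0.1, 0.0, 0.2]
opening: 0.65
finger_force: 0.0
knob top z 0.07590663542205622 1142 ((0.6167312860488892, 0.00202321819961071), (0.054640915244817734, 0.013627520762383938), 74.26964569091797)
arm z at 0.034 []
arm z at 0.042 [37.4 37.6 37.6 37.1 37.6 37.9]
arm z at 0.05 [36.5 36.9 35.9 37.3 37.1 36.5 37.4 37.4]
arm z at 0.056 [36.8 37.4 38.2 36.6 37.2 35.9 36.9 38.1]
module 0.76 [ 0.36250248 -0.00990295  0.012     ]
clamp_foot 0.74 [ 0.59930581 -0.04819078  0.02      ]
end_stop 0.74 [0.61436736 0.00127887 0.012     ]
```

View pics/w7.png

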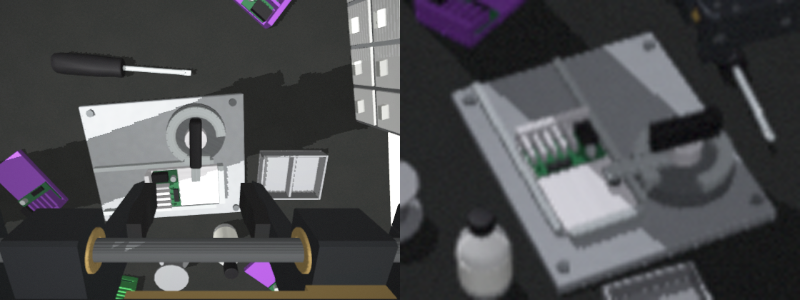

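The knob top is at 75.9 mm: 74 would be all the way down, 77 seated on the module, and 83 resting on the wall. So it has snapped into the narrow slot with the foot on the module's bare end, the module is at the stop and the robot is clear.

```bash
python3 -c "
from workcell import ctrl
print(ctrl.hand_in())"
```

```text
the job is handed in; nothing more can be done
None
```

The job is handed in: the module is home against the end stop, the knob has snapped into the narrow slot with the clamp's foot on the module's bare end, and the robot is clear, at about 14 s of the 72 s allowed.

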